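Carry a mounting disc on a flat tongue and snap it into a sprung clip

ROBOT

A 6-joint arm with a two-finger parallel gripper is mounted at the origin on a cart in front of the work surface, level with it; the furniture and walls round the work are solid. World frame = base frame: x ahead of the robot, y to its left, z up, the work surface at z = 0. Lengths are in m, angles in rad, forces in N, time in s.
With the tool pointing down it reaches from about 0.3 to 0.825 m from the base axis. Payload 5.4 kg.
Tool frame: the origin (TCP) lies between the finger pads; the fingertips stand 17 mm ahead of it and the grasp point (between the pads) lies 2 mm behind it (env.nose_length is the distance from the TCP to the fingertips, in m); z points along the fingers, y is the line along which they close (so a half turn about z gives the same grasp; the last joint's range is limited). The gripper opens to 92 mm and grips with 3 to 60 N. Pads are 20 mm wide; open, the fingers measure 128 mm over their backs; the gripper's body (75 mm by 189 mm) begins 69 mm behind the grasp point.
Start: joints at [0.994, 0.158, 1.597, -0, 1.386, -0.21], TCP at [0.206, 0.537, 0.232] pointing down, gripper open.
Joint ranges: [-2.91, 2.91], [-0.94, 2.29], [0.18, 2.7], [-1.29, 4.43], [0.17, 2.64], [-3, 3]. Speed limits (rad/s): [2.57, 2.57, 3.14, 3.14, 3.14, 3.14].

INTERFACE

Orientations are given as a rotation vector (axis times angle).
In Python, from rig import env, cams gives the robot as it stands.
- The arm moves only by the tool jog_arm, never from a script. Its argument "commands" is a list of rows, each a list of 6 numbers: the shift along the world's x, y, z in cm, then the turn, a rotation vector about the world's x, y, z in degrees. In form: [[tx, ty, tz, rx, ry, rz], ...]. A call has 1 to 20 rows; each row is the pose to reach, as a shift and turn from the pose commanded when the call began; what a row does not reach only later rows make up. A row lasts 1/12 s, in which the tool goes at most 41.7 mm and 7.16 degrees, less where a joint would pass 70% of its speed; a pose out of reach is approached as far as the arm can. A call with a gripper value outside its range is refused whole. "grip" is the opening, from -1 (shut) to 1 (fully open), set as the call begins (left out, the last holds). The fingers move at their own pace and stop on an object; "squeeze" is the grip in N (left out, the last holds). Time passes only in rows, so rows that repeat a pose let the fingers close. It gives the time, the measured TCP pose, the force, the opening and the grip force at its end, in the units of the state.
- env.observe(): the state, without advancing time (a new reading comes with each control period).
- cams.get_image(name): name is "scene" or "top"; returns the picture (384x512x3 uint8, red, green, blue); there is no depth.
- cams.get_calibration(name): a dict with "intrinsics" (3x3 intrinsics, pixels), "pose" (4x4, takes a point from camera to world coordinates). Camera axes: x right, y up, looking along -z (the intrinsics and any distortion apply to the point x, -y, -z); pixel columns grow to the right and rows downward; lengths in m; the calibration is good to about 2 mm. A picture is of the moment at which its call begins. get_calibration takes no time and is no camera call.
- env.close_job(): hands the job in; it is judged then, once.
The state is a dict: "time_s": time; "qpos": joint angles; "joint_vel": joint speeds; "tau": joint torques, N m; "tcp_pos": TCP position; "orientation": TCP orientation; "ft_force": force on the tool from outside, world axes, zero at the start; "wrist_torque": the same for the moment, N m; "opening": finger opening in m; "grasp_force": force on a finger pad.
Only numpy, scipy, OpenCV 4.12 (cv2) and the standard library are available. Lean on these libraries where they do the work, as an engineer would, in place of code of your own. Each camera call takes 0.05 s, during which the arm holds its last target. There are 200 camera calls.

TASK

Pick up the blue-handled carrier by its handle and, keeping it level, carry the loose steel mounting disc balanced on its flat tongue to the rail stand, without the gripper touching the disc. Push the disc along the rails with the carrier's two pins until it snaps in between the sprung rollers of the green clip, and press it against the back stop with about 12 N (at least 9, never over 18) for half a second. Then draw the tongue straight out from under the disc, leaving the disc seated, and stand the carrier on its foot on the worktop clear of the stand; leave the cast, the jar and the dropper bottle where they are.

Things in the scene. Friction and masses are not known exactly. Their poses are not given: they have to be found in the camera images.
- carrier: Carrying tool, 0.32 kg, standing on the worktop. Origin: under the handle's centre, on the foot's underside; x along the tongue to its tip, z up. Dark foot plate, x = -65 to 45, y = -28 to 28, z = 0 to 5 mm; on it a blue upright handle 80 (x) x 18 (y) mm, z = 5 to 46 mm. A flat steel tongue 18 mm wide, 4 mm thick runs forward from the handle to x = 130 mm, its top at z = 28 mm.
- handle_grip (a point): Carrier: middle of the blue handle, 30 mm above the foot's underside, at x = y = 0 of the carrier. Grasp here from above, across the 18 mm (y) thickness.
- pins (a point): Carrier: midway between the two upright brass pins on the tongue's top, x = 86 mm, z = 28 mm of the carrier. Pins: 6 mm diameter, at y = -9 and +9 mm, 14 mm high; the tongue is 25 mm wide here. A disc touching both pins has its centre at x = 112.5 mm of the carrier.
- disc: Loose round steel mounting disc, 50 mm diameter, 8 mm thick, 0.09 kg, with a brass boss 2.5 mm high on top. Origin: centre of its underside, z up. It starts lying free on the tongue, its centre at about x = 113 to 116 mm of the carrier, in front of the pins; only friction holds it.
- stand: Rail stand fixed to the worktop. Origin: on the worktop; x points inward, the way the disc is pushed, z up. Base plate 12 mm high, x = -52 to 62, y = -60 to 60 mm. Two steel rails along x from -52 (open front end) to 60 mm, at y = -22.5 to -17.5 and 17.5 to 22.5 mm. The disc slides on the rails; the tongue passes between them (35 mm gap).
- rail_top (a point): Stand: the point on its z axis level with the rail tops, 45 mm above its origin. A green sprung clip straddles the rails: the seated disc's centre lies on y = 0, at x = -12 to +12 mm of the stand, elsewhere each time and not measured: feel for it. Green side arms stand at y = 42 to 52 mm, both sides, from 20 mm before to 37 mm behind the seat; height 62 mm.
- jaw_left (a joint): Clip's sprung white roller at +y of the stand (12 mm thick, z = 46 to 62 mm, 7 mm before the seated disc's centre): m pushed outward; 0 free, 0.0045 as the disc's widest part passes, 0.0035 with the disc seated. 1.2 N per mm. The disc meets the rollers 23 mm before its seat; the push climbs to 3 to 5 N, drops 7 mm before the seat, then meets the solid stop, where it rises fast.
- jaw_right (a joint): The same sprung roller at -y of the stand. Together they hold the seated disc against the back stop (a solid green cross block, z = 46 to 62 mm, its face 25 mm behind the seated disc's centre).
- cast_blue: Dental cast with light blue base, 56x66x42 mm, loose bystander, origin under its centre; leave alone.
- wax_jar: Brown jar with white lid, 52 mm diameter, 48 mm high, loose bystander, origin under its centre; leave alone.
- dropper_bottle: Small white dropper bottle with yellow cap, 24 mm diameter, 76 mm high, loose bystander, origin under its centre; leave alone.
Mind the look-alikes: they are no part of the job. Several things have the shape of the disc; the one meant has the colours described above.

How it is judged:
On the way, in this order (a step that is already met when the one before it is completed fails the run):
1. the carrier is held off the worktop with the disc lying on its tongue (height (world z) of carrier above 0.01 m and contact force between the fingers and carrier above 1 N and z of disc in the frame of carrier between 0.025 and 0.032 m and x of disc in the frame of carrier between 0.105 and 0.13 m), for 0.2 s.
2. the disc is on the rails between the spread rollers and the carrier presses it with more than 8 N for 0.3 s (contact force between carrier and disc above 8 N and value of joint each of jaw_left, jaw_right above 0.0022 m and x of disc in the frame of stand above -0.017 m), for 0.3 s.
At the end, for the whole second after the job is handed in: The disc lies level (within 0.08 rad) on the rails, its underside within 3 mm of their tops, seated between the rollers (both still pushed out more than 2.2 mm); the carrier stands upright (within 0.08 rad) on its foot on the worktop, touching neither disc nor stand; both are at rest (value of joint each of jaw_left, jaw_right above 0.0022 m and x of disc in the frame of stand between -0.017 and 0.017 m and z of disc in the frame of stand between 0.042 and 0.048 m and angle between each of disc, carrier's own z axis and vertical below 0.08 rad and linear speed of each of disc, carrier below 0.02 m/s and height (world z) of carrier below 0.004 m and contact force between carrier and disc below 0.05 N and contact force between carrier and stand below 0.05 N).
It fails at once if the gripper touched the disc (contact force between the fingers and disc above 0.5 N).
It fails at once if the carrier pressed the disc or the stand with more than 18 N (contact force between carrier and disc above 18 N or contact force between carrier and stand above 18 N).
It fails at once if the disc was tilted more than 0.25 rad or dropped (angle between disc's own z axis and vertical above 0.25 rad or height (world z) of disc below 0.02 m).
It fails at once if the cast, jar or dropper bottle was moved more than 15 mm (distance of any of cast_blue, wax_jar, dropper_bottle from where it was at the start of the episode above 0.015 m).
It also fails if it takes over 70 s, if anything falls off the work surface, if the arm or the gripper's body presses on something with over 40 N, if the wrist force passes 120 N, or if a joint passes its speed limit or range.

## Working session

There is one attempt and no reset: what is moved stays moved. The work goes in short steps, Python scripts to look and compute and a tool call to move; the robot and the scene stay as the last step left them, time stands still between calls to the robot, and variables do not carry over. Pictures are saved under pics/ and viewed, at most 10 in all, crops included, and the job is handed in when it is done.

Besides the shell and the picture viewer there is one more tool, called after "Call:" by a JSON object that holds its "fn" and its "kwargs", one argument or row to a line. jog_arm: Moves the arm, as the interface text tells. Its arguments: {"type":"object","properties":{"commands":{"type":"array","items":{"type":"array","items":{"type":"number"}}},"grip":{"type":"number"},"squeeze":{"type":"number"}},"required":["commands"]}

```bash
mkdir -p pics; python3 - <<'E'
from rig import env,cams
import cv2,numpy as np
np.set_printoptions(precision=4,suppress=True)
for n in("scene","top"):
    cv2.imwrite(f"pics/{n}0.png",cams.get_image(n)[:,:,::-1]); c=cams.get_calibration(n); print(c)
print(env.observe(),env.nose_length)
E
```

```text
{'intrinsics': array([[398.8763,   0.    , 255.6299],
       [  0.    , 398.8763, 192.9843],
       [  0.    ,   0.    ,   1.    ]]), 'pose': array([[ 0.6299,  0.3443, -0.6962, -0.1579],
       [-0.7764,  0.306 , -0.551 , -0.8329],
       [ 0.0233,  0.8876,  0.46  ,  0.5721],
       [ 0.    ,  0.    ,  0.    ,  1.    ]])}
{'intrinsics': array([[390.8858,   0.    , 254.87  ],
       [  0.    , 390.8858, 189.6433],
       [  0.    ,   0.    ,   1.    ]]), 'pose': array([[ 0.008 ,  0.9975, -0.0704,  0.5135],
       [-1.    ,  0.0083,  0.0043, -0.2225],
       [ 0.0049,  0.0703,  0.9975,  1.0879],
       [ 0.    ,  0.    ,  0.    ,  1.    ]])}
{'time_s': 0.1, 'qpos': array([ 0.9939,  0.1589,  1.5981,  0.    ,  1.3862, -0.2101]), 'joint_vel': array([ 0.0006, -0.0002, -0.0027, -0.0001,  0.0034,  0.001 ]), 'tau': array([ -0.0012, -38.6505, -32.2959,   0.0702,   0.034 ,  -0.    ]), 'tcp_pos': array([0.2059, 0.5363, 0.2308]), 'orientation': array([-0.5729, -3.0883,  0.0024]), 'ft_force': array([ 0.2399,  0.0678, -0.0753]), 'wrist_torque': array([ 0.0026,  0.0013, -0.0048]), 'grasp_force': 0.0, 'opening': 0.09188670357852732} 0.017
```

View pics/scene0.png

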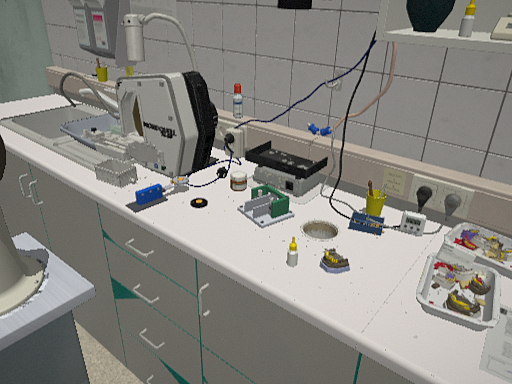

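View pics/top0.png

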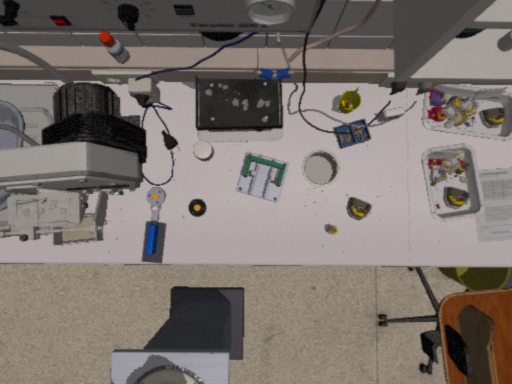

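Top view: the carrier has its handle at about (152,240), with a steel disc and brass boss on its tongue at (156,196). A black disc with an orange centre lies loose at (197,207), and the stand is at (263,177). The disc on the tongue fits the description. I'll confirm that in an enlarged crop.

```bash
python3 - <<'E'
import cv2
a=cv2.imread("pics/top0.png")
cv2.imwrite("pics/crop1.png",cv2.resize(a[145:270,135:295],None,fx=4.7,fy=4.7,interpolation=cv2.INTER_CUBIC))
b=cv2.imread("pics/scene0.png")
cv2.imwrite("pics/crop2.png",cv2.resize(b[160:240,115:305],None,fx=4.2,fy=4.2,interpolation=cv2.INTER_CUBIC))
E
```

```text
(no output)
```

View pics/crop1.png

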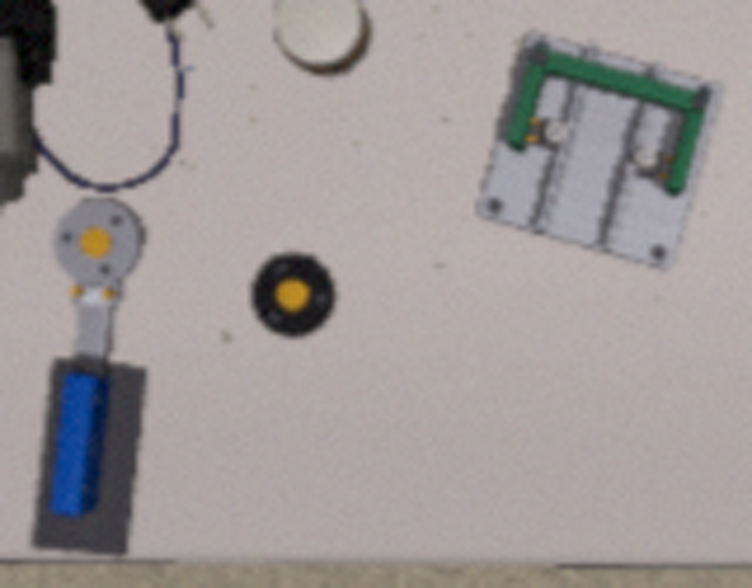

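View pics/crop2.png

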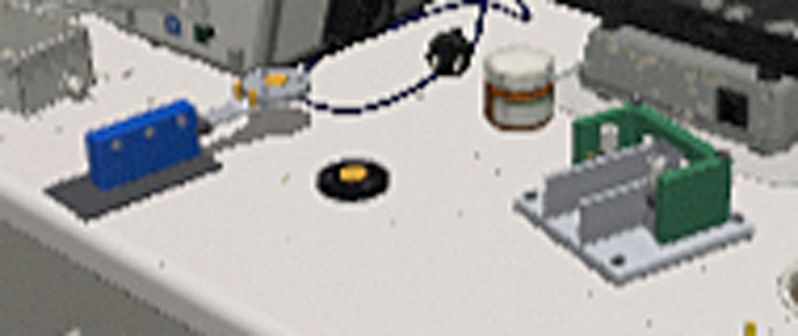

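The disc on the tongue is steel with a brass boss, so it is the one meant; the black one is the look-alike. Next I'll fit the poses.

```bash
cat > h.py <<'E'
from rig import env,cams
import numpy as np
from scipy.optimize import least_squares
from scipy.spatial.transform import Rotation as R
np.set_printoptions(precision=4,suppress=True)
def proj(n,P):
    c=cams.get_calibration(n);T=c["pose"];q=(np.atleast_2d(P)-T[:3,3])@T[:3,:3]
    q=q*[1,-1,-1];q=q@c["intrinsics"].T;return q[:,:2]/q[:,2:]
def w(p,L,z0=0):
    x,y,t=p;L=np.array(L)/1000.;c,s=np.cos(t),np.sin(t)
    return np.c_[x+c*L[:,0]-s*L[:,1],y+s*L[:,0]+c*L[:,1],L[:,2]+z0]
def fit(obs,p0,z0=0):
    f=lambda p:np.concatenate([(proj(n,w(p,L,z0))-np.array(U)).ravel() for n,L,U in obs])
    r=least_squares(f,p0,loss="soft_l1");return r.x,f(r.x).reshape(-1,2)
def ray(n,uv,z):
    c=cams.get_calibration(n);T=c["pose"];d=np.linalg.solve(c["intrinsics"],[*uv,1])*[1,-1,-1]
    d=T[:3,:3]@d;return T[:3,3]+d*(z-T[2,3])/d[2]
def un(C,off,s):return (np.array(C)+.5)/s-.5+off
E
python3 - <<'E'
from h import *
t=lambda C:un(C,(135,145),4.7); s=lambda C:un(C,(115,160),4.2)
oc=[("top",[(-65,28,5),(-65,-28,5),(45,-28,5),(45,28,5),(40,9,46),(40,-9,46),(-40,9,46),(-40,-9,46),(86,9,42),(86,-9,42)],
 t([(33,546),(128,553),(147,370),(52,358),(66,372),(106,376),(52,512),(88,516),(76,291),(109,294)])),
 ("scene",[(-65,28,5),(-65,-28,0),(45,-28,5),(-40,9,46),(40,-9,46)],s([(45,190),(88,220),(222,162),(88,130),(198,106)]))]
os=[("top",[(-52,60,12),(-52,-60,12),(62,-60,12),(62,60,12)],t([(480,215),(665,268),(720,85),(528,30)])),
 ("scene",[(-52,60,12),(-52,-60,0),(62,-60,12)],s([(515,203),(620,283),(752,230)]))]
for nm,o,p0 in(("carrier",oc,(.38,.05,0)),("stand",os,(.55,-.25,-.2))):
  for k in (o[:1],o):
    p,r=fit(k,p0);print(nm,p,np.degrees(p[2]));print(r.T)
d=t([(96,243)])[0];print("disc",ray("top",d,.0385))
print("black",ray("top",t([(292,295)])[0],.01),"jar",ray("top",t([(320,25)])[0],.048),"bottle",ray("top",(332,230),.07))
o=env.observe();print(R.from_rotvec(o["orientation"]).as_matrix())
E
```

```text
carrier [ 0.4538  0.0478 -0.0796] -4.559938112498174
[[ 0.1727  0.3267  0.4382  0.4304  0.1681 -1.5846 -0.0846 -0.9493  0.2735
  -0.0365]
 [ 0.3055  0.6117 -0.6132  0.16   -0.1599 -0.4161  0.3729  0.1207 -0.1694
  -0.2173]]
carrier [ 0.4543  0.0479 -0.0786] -4.505390989005262
[[ 0.1646  0.3201  0.3937  0.3845  0.1227 -1.6295 -0.1013 -0.9655  0.2121
  -0.0975 -0.6153 -0.0883  0.5831 -1.2334 -0.0176]
 [ 0.1228  0.4093 -0.816  -0.0234 -0.3574 -0.62    0.1758 -0.0829 -0.3663
  -0.4206  0.1365  1.5694  0.8603  1.1717  0.2853]]
stand [ 0.6216 -0.2447 -0.2688] -15.399583838698527
[[-1.4546  1.0672  0.4306 -0.3162]
 [-0.1531  0.4608 -0.1226 -0.1614]]
stand [ 0.6219 -0.246  -0.2604] -14.920403350380235
[[-0.8929  1.727   0.7536 -0.0889 -0.8117 -0.793   0.5893]
 [-0.0354  0.2279 -0.4439 -0.1369 -1.2219  2.1464 -1.1957]]
disc [0.5673 0.0409 0.0385]
black [ 0.5392 -0.0674  0.01  ] jar [ 0.6926 -0.086   0.048 ] bottle [ 0.482  -0.4278  0.07  ]
[[-0.9335  0.3587 -0.0009]
 [ 0.3587  0.9335 -0.0014]
 [ 0.0003 -0.0016 -1.    ]]
```

Call:
{"fn": "jog_arm", "kwargs": {
  "commands": [
    [14.4, -48.7, 0, 0, 0, 16.5],
    [14.4, -48.7, 0, 0, 0, 16.5],
    [14.4, -48.7, 0, 0, 0, 16.5],
    [14.4, -48.7, 0, 0, 0, 16.5],
    [14.4, -48.7, 0, 0, 0, 16.5],
    [14.4, -48.7, 0, 0, 0, 16.5],
    [14.4, -48.7, 0, 0, 0, 16.5],
    [14.4, -48.7, 0, 0, 0, 16.5],
    [14.4, -48.7, 0, 0, 0, 16.5],
    [14.4, -48.7, 0, 0, 0, 16.5],
    [14.4, -48.7, 0, 0, 0, 16.5],
    [14.4, -48.7, 0, 0, 0, 16.5],
    [14.4, -48.7, 0, 0, 0, 16.5],
    [24.85, -48.9, -11, 0, 0, 16.5],
    [24.85, -48.9, -11, 0, 0, 16.5],
    [24.85, -48.9, -11, 0, 0, 16.5],
    [24.85, -48.9, -11, 0, 0, 16.5],
    [24.85, -48.9, -11, 0, 0, 16.5],
    [24.85, -48.9, -11, 0, 0, 16.5]
  ],
  "grip": -0.1,
  "squeeze": 20
}}

```text
time_s: 1.68
tcp_pos: [0.4535, 0.0479, 0.12]
orientation: [-0.123, -3.134, -0.001]
ft_force: [-0.4, 0.3, 0.8]
opening: 0.0412
grasp_force: 0.0
```

Call:
{"fn": "jog_arm", "kwargs": {
  "commands": [
    [0.05, 0, -4, 0, 0, 0],
    [0.05, 0, -7, 0, 0, 0],
    [0.05, 0, -9.2, 0, 0, 0],
    [0.05, 0, -9.2, 0, 0, 0],
    [0.05, 0, -9.2, 0, 0, 0]
  ]
}}

```text
time_s: 2.1
tcp_pos: [0.4548, 0.0478, 0.0306]
orientation: [-0.123, -3.139, 0.0]
ft_force: [0.0, -0.5, 1.1]
opening: 0.0414
grasp_force: 0.0
```

Call:
{"fn": "jog_arm", "kwargs": {
  "commands": [
    [0, 0, 0, 0, 0, 0],
    [0, 0, 0, 0, 0, 0],
    [0, 0, 0, 0, 0, 0],
    [0, 0, 0, 0, 0, 0],
    [0, 0, 0, 0, 0, 0],
    [0, 0, 0, 0, 0, 0],
    [0, 0, 0, 0, 0, 0],
    [0, 0, 0, 0, 0, 0]
  ],
  "grip": -1,
  "squeeze": 30
}}

```text
time_s: 2.77
tcp_pos: [0.4566, 0.0479, 0.0312]
orientation: [0.124, 3.137, 0.0]
ft_force: [-1.6, 0.9, 7.8]
opening: 0.0181
grasp_force: 30.0
```

```bash
python3 - <<'E'
from h import *
import cv2
a=cams.get_image("top")[:,:,::-1];cv2.imwrite("pics/top1.png",a)
cv2.imwrite("pics/crop3.png",cv2.resize(a[165:265,110:230],None,fx=5,fy=5,interpolation=cv2.INTER_CUBIC))
o=env.observe();print(o["ft_force"],o["wrist_torque"],o["tcp_pos"],o["orientation"])
E
```

```text
[-2.017   3.173   6.8221] [0.3682 0.1852 0.0084] [0.4566 0.0479 0.0312] [0.1236 3.1366 0.0004]
```

View pics/crop3.png

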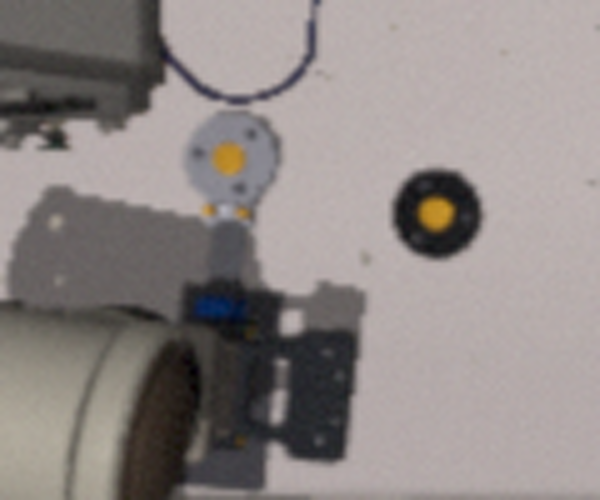

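Disc and boss are at (230,158) in the crop, still on the tongue in front of the pins at (209,211) and (244,214). The handle is gripped. I'll lift slowly.

Call:
{"fn": "jog_arm", "kwargs": {
  "commands": [
    [0, 0, 0, 0, 0, 0],
    [0, 0, 0, 0, 0, 0],
    [0, 0, 0.1, 0, 0, 0],
    [0, 0, 0.3, 0, 0, 0],
    [0, 0, 0.7, 0, 0, 0],
    [0, 0, 1.2, 0, 0, 0],
    [0, 0, 1.7, 0, 0, 0],
    [0, 0, 2.3, 0, 0, 0],
    [0, 0, 2.9, 0, 0, 0],
    [0, 0, 3.5, 0, 0, 0],
    [0, 0, 4.1, 0, 0, 0],
    [0, 0, 4.6, 0, 0, 0],
    [0, 0, 4.9, 0, 0, 0],
    [0, 0, 5, 0, 0, 0],
    [0, 0, 5, 0, 0, 0],
    [0, 0, 5, 0, 0, 0]
  ],
  "squeeze": 50
}}

```text
time_s: 4.15
tcp_pos: [0.455, 0.0478, 0.0794]
orientation: [-0.124, -3.139, -0.0]
ft_force: [-0.1, 0.9, -4.2]
opening: 0.018
grasp_force: 50.0
```

```bash
python3 - <<'E'
from h import *
import cv2
a=cams.get_image("top")[:,:,::-1];b=cams.get_image("scene")[:,:,::-1]
A=cv2.resize(a[165:265,110:230],None,fx=4,fy=4,interpolation=cv2.INTER_CUBIC)
B=cv2.resize(b[130:230,100:200],None,fx=4,fy=4,interpolation=cv2.INTER_CUBIC)
cv2.imwrite("pics/crop4.png",np.hstack([A[:,:400],B]))
o=env.observe();print(o["ft_force"],o["wrist_torque"],o["tcp_pos"],o["orientation"],o["time_s"])
E
```

```text
[-0.032  -0.5413 -3.8728] [0.0407 0.0244 0.0362] [0.4549 0.0478 0.0792] [-0.1238 -3.1383 -0.0001] 4.25
```

View pics/crop4.png

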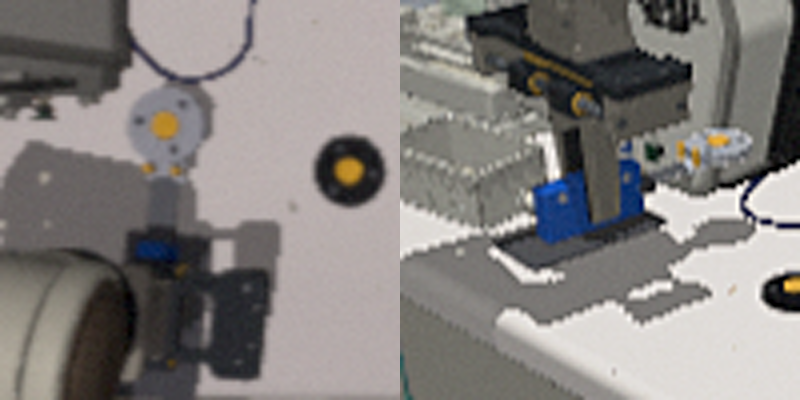

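The carrier is level and the disc still lies against the pins (left: pins at (148,169) and (176,171), boss at (165,125)). Lift measured about 48 mm. I'll work out the carrier-in-TCP offset, then go to the pre-insert point.

```bash
python3 - <<'E'
from h import *
t=lambda C:un(C,(110,165),4)
P=t([(148,169),(176,171),(165,125)])
a,b,d=[ray("top",p,z) for p,z in zip(P,(.0905,.0905,.087))]
print(a,b,d); m=(a+b)/2; v=a-b; print("yaw from pins",np.degrees(np.arctan2(v[1],v[0]))-90,"mid-disc yaw",np.degrees(np.arctan2(*(d-m)[1::-1])))
for y in(-4.5,):
    u=np.array([np.cos(np.radians(y)),np.sin(np.radians(y))]);print("carrier origin",m[:2]-.086*u,"disc x in carrier",(d-m)[:2]@u+.086)
E
```

```text
[0.5376 0.0485 0.0905] [0.5364 0.0307 0.0905] [0.5659 0.0394 0.087 ]
yaw from pins -3.6198677125364185 mid-disc yaw -0.45130581999509356
carrier origin [0.4513 0.0464] disc x in carrier 0.11481148130862506
```

Call:
{"fn": "jog_arm", "kwargs": {
  "commands": [
    [-0.02, -0.2, 0, 0, 0, -0.1],
    [-0.05, -0.6, 0, 0, 0, -0.3],
    [-0.1, -1.2, 0, 0, 0, -0.5],
    [-0.15, -2.0, 0, 0, 0, -0.9],
    [-0.2, -3.0, 0, 0, 0, -1.3],
    [-0.25, -4.2, 0, 0, 0, -1.8],
    [-0.35, -5.5, 0, 0, 0, -2.4],
    [-0.4, -6.8, 0, 0, 0, -3],
    [-0.5, -8.1, 0, 0, 0, -3.5],
    [-0.6, -9.4, 0, 0, 0, -4.1],
    [-0.7, -10.7, 0, 0, 0, -4.7],
    [-0.75, -12.0, 0, 0, 0, -5.2],
    [-0.85, -13.3, 0, 0, 0, -5.8],
    [-0.95, -14.6, 0, 0, 0, -6.4],
    [-1, -15.9, 0, 0, 0, -6.9],
    [-1.1, -17.2, 0, 0, 0, -7.5],
    [-1.2, -18.5, 0, 0, 0, -8],
    [-1.25, -19.6, 0, 0, 0, -8.5],
    [-1.3, -20.6, 0, 0, 0, -9],
    [-1.35, -21.4, 0, 0, 0, -9.3]
  ]
}}

```text
time_s: 5.92
tcp_pos: [0.4416, -0.1677, 0.0797]
orientation: [0.38, 3.118, -0.0]
ft_force: [-0.2, -0.3, -3.7]
opening: 0.0175
grasp_force: 50.0
```

Call:
{"fn": "jog_arm", "kwargs": {
  "commands": [
    [-0.05, -0.6, 0, 0, 0, -0.3],
    [-0.07, -1.1, 0, 0, 0, -0.5],
    [-0.1, -1.5, 0, 0, 0, -0.7],
    [-0.12, -1.8, 0, 0, 0, -0.9],
    [-0.15, -2.1, 0, 0, 0, -1.1],
    [-0.17, -2.3, 0, 0, 0, -1.2],
    [-0.2, -2.5, 0, 0, 0, -1.3],
    [-0.2, -2.6, 0, 0, 0, -1.3],
    [-0.2, -2.6, 0, 0, 0, -1.3],
    [-0.2, -2.6, 0, 0, 0, -1.3]
  ]
}}

```text
time_s: 6.75
tcp_pos: [0.4397, -0.1922, 0.0796]
orientation: [-0.413, -3.114, -0.0]
ft_force: [0.8, 0.6, -3.8]
opening: 0.0175
grasp_force: 50.0
```

```bash
python3 - <<'E'
from h import *
import cv2
a=cams.get_image("top")[:,:,::-1]
cv2.imwrite("pics/crop5.png",cv2.resize(a[145:230,200:310],None,fx=7,fy=7,interpolation=cv2.INTER_CUBIC))
o=env.observe();print(o["tcp_pos"],o["orientation"],o["time_s"])
E
```

```text
[ 0.4397 -0.1921  0.0796] [-0.4129 -3.1143 -0.0001] 6.8
```

View pics/crop5.png

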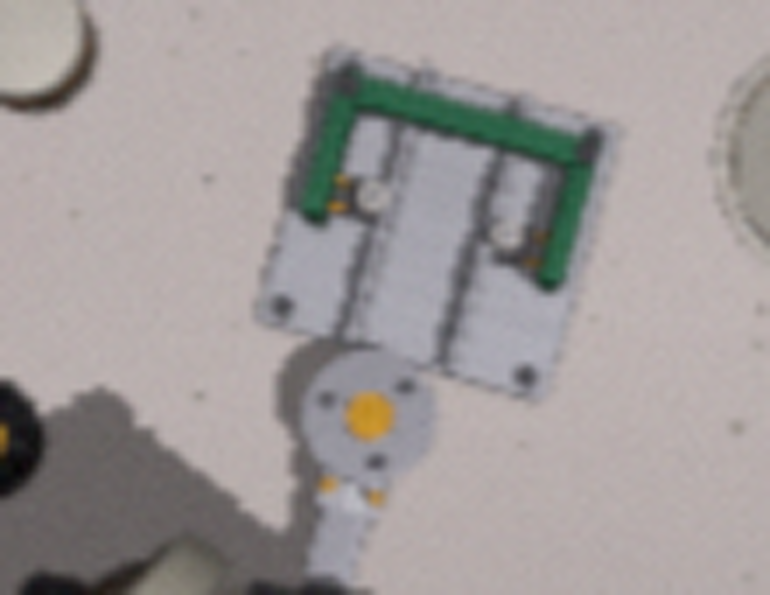

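The crop shows the disc boss at (369,416), the pins at (327,484) and (376,497), the rollers at (374,197) and (508,236), and the stand's front corners at (258,318) and (545,400). The stand lies squarely ahead. I'll refine the relative pose.

```bash
python3 - <<'E'
from h import *
t=lambda C:un(C,(200,145),7)
B=t([(258,318),(545,400),(620,125),(335,45)]);BL=[(-52,60,12),(-52,-60,12),(62,-60,12),(62,60,12)]
G=t([(302,210),(562,288),(325,222),(540,282)]);Ro=t([(374,197),(508,236)])
def f(p):
    c=p[3]*1000;L=BL+[(c-20,52,62),(c-20,-52,62),(c-20,42,62),(c-20,-42,62)]
    r=(proj("top",w(p[:3],L))-np.vstack([B,G])).ravel()
    m=proj("top",w(p[:3],[(c-7,0,62)]))[0]-Ro.mean(0)
    return np.r_[r,2*m]
r=least_squares(f,(.622,-.245,-.26,0),loss="soft_l1");p=r.x;print(p,np.degrees(p[2]));print(f(p).reshape(-1,2).T)
s=.0488;a,b,d=[ray("top",q,z) for q,z in zip(t([(327,484),(376,497),(369,416)]),(.042+s,.042+s,.0385+s))]
m=(a+b)/2;v=a-b;C=np.array([[np.cos(p[2]),np.sin(p[2])],[-np.sin(p[2]),np.cos(p[2])]])
print("pins yaw",np.degrees(np.arctan2(v[1],v[0]))-90)
print("stand frame: pins",C@(m[:2]-p[:2]),"disc",C@(d[:2]-p[:2]),"tcp",C@(np.array([.4397,-.1921])-p[:2]))
o=env.observe();M=R.from_rotvec(o["orientation"]).as_matrix();print("tool yaw",np.degrees(np.arctan2(M[1,1],M[0,1]))-90)
E
```

```text
[ 0.6219 -0.2465 -0.2686  0.0084] -15.389872215397785
[[-0.4967  0.3886  0.7281 -0.1574 -0.457   0.3662 -0.0969 -0.1463 -0.0101]
 [ 0.088   0.2566  0.0228 -0.282   0.3335 -0.0633 -0.3489 -0.2408  0.1077]]
pins yaw -14.369878933018285
stand frame: pins [-0.1069  0.004 ] disc [-0.079   0.0053] tcp [-0.1901  0.0041]
tool yaw -15.105863242644958
```

Call:
{"fn": "jog_arm", "kwargs": {
  "commands": [
    [0, -0.1, 0, 0, 0, -0.1],
    [0, -0.2, 0, 0, 0, -0.2],
    [-0.1, -0.3, 0, 0, 0, -0.3],
    [-0.1, -0.4, 0, 0, 0, -0.3],
    [0.1, -0.45, 0, 0, 0, -0.3],
    [0.4, -0.55, 0, 0, 0, -0.3],
    [0.9, -0.7, 0, 0, 0, -0.3],
    [1.4, -0.8, 0, 0, 0, -0.3],
    [1.9, -0.95, 0, 0, 0, -0.3],
    [2.4, -1.1, 0, 0, 0, -0.3],
    [2.9, -1.2, 0, 0, 0, -0.3],
    [3.2, -1.3, 0, 0, 0, -0.3],
    [3.4, -1.35, 0, 0, 0, -0.3],
    [3.46, -1.38, 0, 0, 0, -0.3],
    [3.46, -1.38, 0, 0, 0, -0.3],
    [3.46, -1.38, -0.2, 0, 0, -0.3],
    [3.46, -1.38, -0.6, 0, 0, -0.3],
    [3.46, -1.38, -1.2, 0, 0, -0.3],
    [3.46, -1.38, -1.8, 0, 0, -0.3],
    [3.46, -1.38, -2.2, 0, 0, -0.3]
  ]
}}

```text
time_s: 8.47
tcp_pos: [0.4737, -0.2056, 0.0563]
orientation: [-0.421, -3.112, -0.001]
ft_force: [-0.0, -0.0, -4.4]
opening: 0.0176
grasp_force: 50.0
```

```bash
python3 - <<'E'
from h import *
import cv2
a=cams.get_image("top")[:,:,::-1]; b=cams.get_image("scene")[:,:,::-1]
A=cv2.resize(a[150:225,220:300],None,fx=5,fy=5,interpolation=cv2.INTER_CUBIC)
B=cv2.resize(b[165:240,215:295],None,fx=5,fy=5,interpolation=cv2.INTER_CUBIC)
cv2.imwrite("pics/crop6.png",np.hstack([A,B]))
o=env.observe();print(o["tcp_pos"],o["ft_force"],o["wrist_torque"],o["time_s"])
E
```

```text
[ 0.4734 -0.2054  0.0563] [-0.1169  0.5059 -3.8521] [ 0.0675  0.0675 -0.0267] 8.5667
```

View pics/crop6.png

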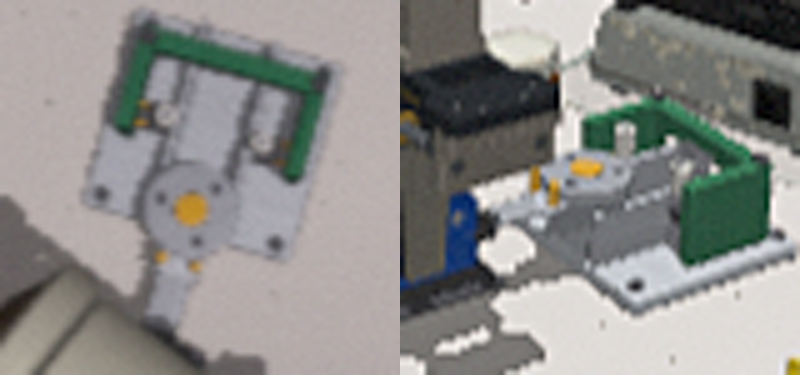

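The disc (boss at (191,208)) is over the front ends of the rails and looks centred; the pins are at (161,257) and (195,266).

```bash
python3 - <<'E'
from h import *
t=lambda C:un(C,(220,150),5);s=.0255;p=(.6219,-.2465,-.2686)
a,b,d,r1,r2=[ray("top",q,z)[:2] for q,z in zip(t([(161,257),(195,266),(191,208),(167,115),(262,140)]),(.042+s,.042+s,.0385+s,.062,.062))]
C=np.array([[np.cos(p[2]),np.sin(p[2])],[-np.sin(p[2]),np.cos(p[2])]])
for x in((a+b)/2,d,r1,r2,env.observe()["tcp_pos"][:2]):print(C@(x-p[:2]))
E
```

```text
[-0.071  -0.0003]
[-0.0419  0.0008]
[0.0021 0.0264]
[ 0.003  -0.0254]
[-0.154   0.0002]
```

Call:
{"fn": "jog_arm", "kwargs": {
  "commands": [
    [0, 0, -0.2, 0, 0, 0],
    [0, 0, -0.4, 0, 0, 0],
    [0, 0, -0.55, 0, 0, 0],
    [0, 0, -0.7, 0, 0, 0],
    [0, 0, -0.7, 0, 0, 0],
    [0, 0, -0.7, 0, 0, 0]
  ]
}}

```text
time_s: 9.07
tcp_pos: [0.4743, -0.2061, 0.0506]
orientation: [-0.421, -3.113, -0.0]
ft_force: [0.1, -0.3, -4.5]
opening: 0.0175
grasp_force: 50.0
```

Call:
{"fn": "jog_arm", "kwargs": {
  "commands": [
    [0, 0, -0.15, 0, 0, 0],
    [0, 0, -0.3, 0, 0, 0],
    [0, 0, -0.45, 0, 0, 0],
    [0, 0, -0.45, 0, 0, 0],
    [0, 0, -0.45, 0, 0, 0],
    [0, 0, -0.45, 0, 0, 0]
  ]
}}

```text
time_s: 9.57
tcp_pos: [0.4744, -0.2061, 0.0462]
orientation: [0.421, 3.113, -0.0]
ft_force: [0.2, 0.2, -3.2]
opening: 0.0177
grasp_force: 50.0
```

Call:
{"fn": "jog_arm", "kwargs": {
  "commands": [
    [0, 0, -0.1, 0, 0, 0],
    [0.15, -0.04, -0.1, 0, 0, 0],
    [0.4, -0.11, -0.1, 0, 0, 0],
    [0.7, -0.19, -0.1, 0, 0, 0],
    [1.0, -0.28, -0.1, 0, 0, 0],
    [1.3, -0.36, -0.1, 0, 0, 0],
    [1.6, -0.44, -0.1, 0, 0, 0],
    [1.9, -0.52, -0.1, 0, 0, 0],
    [2.1, -0.58, -0.1, 0, 0, 0],
    [2.3, -0.63, -0.1, 0, 0, 0],
    [2.4, -0.66, -0.1, 0, 0, 0],
    [2.4, -0.66, -0.1, 0, 0, 0]
  ]
}}

```text
time_s: 10.57
tcp_pos: [0.4986, -0.2128, 0.0451]
orientation: [0.421, 3.113, -0.0]
ft_force: [-0.0, 1.1, -3.0]
opening: 0.0178
grasp_force: 50.0
```

Call:
{"fn": "jog_arm", "kwargs": {
  "commands": [
    [0.2, -0.055, 0, 0, 0, 0],
    [0.4, -0.11, 0, 0, 0, 0],
    [0.6, -0.165, 0, 0, 0, 0],
    [0.8, -0.22, 0, 0, 0, 0],
    [0.8, -0.22, 0, 0, 0, 0],
    [0.8, -0.22, 0, 0, 0, 0]
  ]
}}

```text
time_s: 11.07
tcp_pos: [0.5062, -0.2146, 0.045]
orientation: [-0.421, -3.113, -0.001]
ft_force: [-2.4, 1.6, -3.3]
opening: 0.018
grasp_force: 50.0
```

Call:
{"fn": "jog_arm", "kwargs": {
  "commands": [
    [0.15, -0.04, 0, 0, 0, 0],
    [0.3, -0.08, 0, 0, 0, 0],
    [0.4, -0.11, 0, 0, 0, 0],
    [0.4, -0.11, 0, 0, 0, 0]
  ]
}}

```text
time_s: 11.4
tcp_pos: [0.5103, -0.2158, 0.0449]
orientation: [-0.421, -3.113, -0.0]
ft_force: [-1.6, 1.9, -2.5]
opening: 0.0177
grasp_force: 50.0
```

Call:
{"fn": "jog_arm", "kwargs": {
  "commands": [
    [0.15, -0.04, 0, 0, 0, 0],
    [0.3, -0.08, 0, 0, 0, 0],
    [0.4, -0.11, 0, 0, 0, 0],
    [0.4, -0.11, 0, 0, 0, 0]
  ]
}}

```text
time_s: 11.73
tcp_pos: [0.5148, -0.2173, 0.0451]
orientation: [0.421, 3.112, -0.001]
ft_force: [-0.7, 1.1, -4.6]
opening: 0.0179
grasp_force: 50.0
```

Call:
{"fn": "jog_arm", "kwargs": {
  "commands": [
    [0.1, -0.03, 0, 0, 0, 0],
    [0.2, -0.06, 0, 0, 0, 0],
    [0.2, -0.06, 0, 0, 0, 0]
  ]
}}

```text
time_s: 11.98
tcp_pos: [0.5167, -0.2179, 0.0452]
orientation: [0.422, 3.113, -0.0]
ft_force: [-0.9, 0.7, -3.9]
opening: 0.0177
grasp_force: 50.0
```

Call:
{"fn": "jog_arm", "kwargs": {
  "commands": [
    [0.1, -0.03, 0, 0, 0, 0],
    [0.1, -0.03, 0, 0, 0, 0]
  ]
}}

```text
time_s: 12.15
tcp_pos: [0.5177, -0.2182, 0.0452]
orientation: [0.421, 3.113, -0.0]
ft_force: [-0.9, 0.2, -3.5]
opening: 0.0178
grasp_force: 50.0
```

Call:
{"fn": "jog_arm", "kwargs": {
  "commands": [
    [0.05, -0.014, 0, 0, 0, 0],
    [0.1, -0.03, 0, 0, 0, 0],
    [0.1, -0.03, 0, 0, 0, 0]
  ]
}}

```text
time_s: 12.4
tcp_pos: [0.5186, -0.2184, 0.0452]
orientation: [0.421, 3.113, -0.0]
ft_force: [-1.5, 0.9, -3.6]
opening: 0.0176
grasp_force: 50.0
```

Call:
{"fn": "jog_arm", "kwargs": {
  "commands": [
    [0.05, -0.014, 0, 0, 0, 0],
    [0.05, -0.014, 0, 0, 0, 0],
    [0.05, -0.014, 0, 0, 0, 0]
  ]
}}

```text
time_s: 12.65
tcp_pos: [0.5191, -0.2186, 0.0453]
orientation: [0.421, 3.113, -0.0]
ft_force: [-0.9, 0.3, -3.3]
opening: 0.0178
grasp_force: 50.0
```

Call:
{"fn": "jog_arm", "kwargs": {
  "commands": [
    [0.05, -0.014, 0, 0, 0, 0],
    [0.1, -0.028, 0, 0, 0, 0],
    [0.1, -0.028, 0, 0, 0, 0]
  ]
}}

```text
time_s: 12.9
tcp_pos: [0.5202, -0.2189, 0.0453]
orientation: [0.421, 3.112, -0.001]
ft_force: [-0.1, -0.2, -4.1]
opening: 0.0176
grasp_force: 50.0
```

Call:
{"fn": "jog_arm", "kwargs": {
  "commands": [
    [0.05, -0.014, 0, 0, 0, 0],
    [0.05, -0.014, 0, 0, 0, 0]
  ]
}}

```text
time_s: 13.07
tcp_pos: [0.5207, -0.2191, 0.0453]
orientation: [0.421, 3.112, -0.001]
ft_force: [0.8, -0.1, -2.6]
opening: 0.0177
grasp_force: 50.0
```

Call:
{"fn": "jog_arm", "kwargs": {
  "commands": [
    [0.05, -0.014, 0, 0, 0, 0],
    [0.05, -0.014, 0, 0, 0, 0]
  ]
}}

```text
time_s: 13.23
tcp_pos: [0.521, -0.2191, 0.0452]
orientation: [0.421, 3.113, -0.0]
ft_force: [0.2, 0.2, -4.2]
opening: 0.0174
grasp_force: 50.0
```

Call:
{"fn": "jog_arm", "kwargs": {
  "commands": [
    [0.05, -0.014, 0, 0, 0, 0],
    [0.05, -0.014, 0, 0, 0, 0]
  ]
}}

```text
time_s: 13.4
tcp_pos: [0.5214, -0.2192, 0.0451]
orientation: [0.421, 3.113, -0.0]
ft_force: [1.2, -1.0, -3.5]
opening: 0.0173
grasp_force: 50.0
```

Call:
{"fn": "jog_arm", "kwargs": {
  "commands": [
    [0.05, -0.014, 0, 0, 0, 0],
    [0.05, -0.014, 0, 0, 0, 0]
  ]
}}

```text
time_s: 13.57
tcp_pos: [0.5219, -0.2193, 0.0451]
orientation: [0.421, 3.113, -0.0]
ft_force: [0.2, -0.0, -2.3]
opening: 0.0178
grasp_force: 50.0
```

Call:
{"fn": "jog_arm", "kwargs": {
  "commands": [
    [0.05, -0.014, 0, 0, 0, 0],
    [0.05, -0.014, 0, 0, 0, 0]
  ]
}}

```text
time_s: 13.73
tcp_pos: [0.5224, -0.2194, 0.0451]
orientation: [0.421, 3.113, -0.0]
ft_force: [-0.0, 0.2, -2.8]
opening: 0.0178
grasp_force: 50.0
```

Call:
{"fn": "jog_arm", "kwargs": {
  "commands": [
    [0.05, -0.014, 0, 0, 0, 0],
    [0.05, -0.014, 0, 0, 0, 0]
  ]
}}

```text
time_s: 13.9
tcp_pos: [0.5229, -0.2196, 0.0451]
orientation: [0.421, 3.113, -0.0]
ft_force: [0.5, -0.1, -3.6]
opening: 0.018
grasp_force: 50.0
```

Call:
{"fn": "jog_arm", "kwargs": {
  "commands": [
    [0.05, -0.014, 0, 0, 0, 0],
    [0.05, -0.014, 0, 0, 0, 0]
  ]
}}

```text
time_s: 14.07
tcp_pos: [0.5234, -0.2197, 0.0451]
orientation: [0.421, 3.113, -0.0]
ft_force: [-0.4, -0.3, -3.5]
opening: 0.0176
grasp_force: 50.0
```

Call:
{"fn": "jog_arm", "kwargs": {
  "commands": [
    [0.05, -0.014, 0, 0, 0, 0],
    [0.05, -0.014, 0, 0, 0, 0]
  ]
}}

```text
time_s: 14.23
tcp_pos: [0.5239, -0.2199, 0.0451]
orientation: [0.421, 3.113, -0.0]
ft_force: [-0.1, -0.2, -2.5]
opening: 0.0178
grasp_force: 50.0
```

Call:
{"fn": "jog_arm", "kwargs": {
  "commands": [
    [0.05, -0.014, 0, 0, 0, 0],
    [0.05, -0.014, 0, 0, 0, 0]
  ]
}}

```text
time_s: 14.4
tcp_pos: [0.5244, -0.22, 0.0451]
orientation: [0.421, 3.113, -0.0]
ft_force: [0.3, 0.3, -2.4]
opening: 0.0182
grasp_force: 50.0
```

Call:
{"fn": "jog_arm", "kwargs": {
  "commands": [
    [0.05, -0.014, 0, 0, 0, 0],
    [0.05, -0.014, 0, 0, 0, 0]
  ]
}}

```text
time_s: 14.57
tcp_pos: [0.5248, -0.2201, 0.0451]
orientation: [-0.421, -3.113, -0.0]
ft_force: [0.1, -0.2, -2.2]
opening: 0.0179
grasp_force: 50.0
```

Call:
{"fn": "jog_arm", "kwargs": {
  "commands": [
    [0.05, -0.014, 0, 0, 0, 0],
    [0.05, -0.014, 0, 0, 0, 0]
  ]
}}

```text
time_s: 14.73
tcp_pos: [0.525, -0.2201, 0.0449]
orientation: [-0.421, -3.112, -0.0]
ft_force: [-1.9, 0.1, -0.7]
opening: 0.0179
grasp_force: 50.0
```

Call:
{"fn": "jog_arm", "kwargs": {
  "commands": [
    [0.05, -0.014, 0, 0, 0, 0],
    [0.05, -0.014, 0, 0, 0, 0]
  ]
}}

```text
time_s: 14.9
tcp_pos: [0.5252, -0.2201, 0.0448]
orientation: [-0.421, -3.111, -0.001]
ft_force: [-4.0, 1.3, -1.4]
opening: 0.0179
grasp_force: 50.0
```

Call:
{"fn": "jog_arm", "kwargs": {
  "commands": [
    [0.05, -0.014, 0, 0, 0, 0],
    [0.05, -0.014, 0, 0, 0, 0]
  ]
}}

```text
time_s: 15.07
tcp_pos: [0.5253, -0.22, 0.0447]
orientation: [-0.421, -3.111, -0.001]
ft_force: [-5.9, 1.3, -1.0]
opening: 0.0177
grasp_force: 50.0
```

Call:
{"fn": "jog_arm", "kwargs": {
  "commands": [
    [0.05, -0.014, 0, 0, 0, 0],
    [0.05, -0.014, 0, 0, 0, 0]
  ]
}}

```text
time_s: 15.23
tcp_pos: [0.5254, -0.22, 0.0445]
orientation: [-0.42, -3.11, -0.002]
ft_force: [-6.9, 2.0, -0.8]
opening: 0.0176
grasp_force: 50.0
```

Call:
{"fn": "jog_arm", "kwargs": {
  "commands": [
    [0.05, -0.014, 0, 0, 0, 0],
    [0.05, -0.014, 0, 0, 0, 0]
  ]
}}

```text
time_s: 15.4
tcp_pos: [0.5255, -0.2199, 0.0444]
orientation: [-0.42, -3.109, -0.002]
ft_force: [-8.3, 1.5, 0.9]
opening: 0.0177
grasp_force: 50.0
```

Call:
{"fn": "jog_arm", "kwargs": {
  "commands": [
    [0.05, -0.014, 0, 0, 0, 0],
    [0.05, -0.014, 0, 0, 0, 0]
  ]
}}

```text
time_s: 15.57
tcp_pos: [0.5256, -0.2199, 0.0442]
orientation: [-0.42, -3.108, -0.003]
ft_force: [-9.2, 2.2, -1.0]
opening: 0.0175
grasp_force: 50.0
```

Call:
{"fn": "jog_arm", "kwargs": {
  "commands": [
    [0.06, -0.016, 0, 0, 0, 0],
    [0.1, -0.028, 0, 0, 0, 0],
    [0.1, -0.028, 0, 0, 0, 0]
  ]
}}

```text
time_s: 15.82
tcp_pos: [0.5258, -0.2198, 0.044]
orientation: [-0.419, -3.106, -0.004]
ft_force: [-11.8, 3.5, 1.4]
opening: 0.0176
grasp_force: 50.0
```

Call:
{"fn": "jog_arm", "kwargs": {
  "commands": [
    [0, 0, 0, 0, 0, 0],
    [0, 0, 0, 0, 0, 0],
    [0, 0, 0, 0, 0, 0],
    [0, 0, 0, 0, 0, 0],
    [0, 0, 0, 0, 0, 0],
    [0, 0, 0, 0, 0, 0],
    [0, 0, 0, 0, 0, 0],
    [0, 0, 0, 0, 0, 0]
  ]
}}

```text
time_s: 16.48
tcp_pos: [0.5258, -0.2197, 0.0439]
orientation: [-0.419, -3.106, -0.004]
ft_force: [-11.1, 2.9, 1.4]
opening: 0.018
grasp_force: 50.0
```

Horizontal force was about 12 N, held for 0.67 s. Now I'll withdraw straight back.

Call:
{"fn": "jog_arm", "kwargs": {
  "commands": [
    [-0.1, 0.03, 0, 0, 0, 0],
    [-0.3, 0.08, 0, 0, 0, 0],
    [-0.6, 0.165, 0, 0, 0, 0],
    [-1.0, 0.275, 0, 0, 0, 0],
    [-1.5, 0.41, 0, 0, 0, 0],
    [-2.0, 0.55, 0, 0, 0, 0],
    [-2.6, 0.72, 0, 0, 0, 0],
    [-3.2, 0.88, 0, 0, 0, 0],
    [-3.8, 1.05, 0, 0, 0, 0],
    [-4.4, 1.21, 0, 0, 0, 0],
    [-5.0, 1.38, 0, 0, 0, 0],
    [-5.6, 1.54, 0, 0, 0, 0],
    [-6.2, 1.71, 0, 0, 0, 0],
    [-6.8, 1.87, 0, 0, 0, 0],
    [-7.4, 2.04, 0, 0, 0, 0],
    [-8.0, 2.2, 0, 0, 0, 0],
    [-8.6, 2.37, 0, 0, 0, 0],
    [-9.2, 2.53, 0, 0, 0, 0],
    [-9.6, 2.64, 0, 0, 0, 0],
    [-9.6, 2.64, 0, 0, 0, 0]
  ]
}}

```text
time_s: 18.15
tcp_pos: [0.4319, -0.1944, 0.0449]
orientation: [-0.422, -3.112, -0.001]
ft_force: [-0.4, 0.6, -2.7]
opening: 0.0176
grasp_force: 50.0
```

```bash
python3 - <<'E'
from h import *
import cv2
a=cams.get_image("top")[:,:,::-1]; b=cams.get_image("scene")[:,:,::-1]
A=cv2.resize(a[150:225,220:300],None,fx=5,fy=5,interpolation=cv2.INTER_CUBIC)
B=cv2.resize(b[165:240,215:295],None,fx=5,fy=5,interpolation=cv2.INTER_CUBIC)
cv2.imwrite("pics/crop7.png",np.hstack([A,B]))
o=env.observe();print(o["tcp_pos"],o["ft_force"],o["time_s"],o["orientation"])
E
```

```text
[ 0.4329 -0.1949  0.0452] [-0.2197  0.4053 -3.0975] 18.25 [ 0.4216  3.1127 -0.0004]
```

View pics/crop7.png

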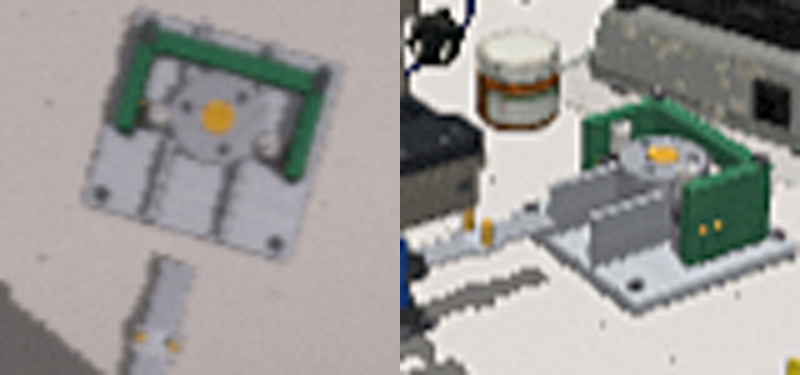

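The disc is seated against the back stop between the spread rollers (boss at (218,117)), and the tongue is clear. I'll take the carrier back to its free spot.

Call:
{"fn": "jog_arm", "kwargs": {
  "commands": [
    [0, 0, 1, 0, 0, 0],
    [0, 0, 2.5, 0, 0, 0],
    [0, 0, 4, 0, 0, 0],
    [0, 1, 4.5, 0, 0, 0.5],
    [0.2, 2.5, 4.5, 0, 0, 1],
    [0.4, 4, 4.5, 0, 0, 2],
    [0.6, 6, 4.5, 0, 0, 3],
    [0.9, 8, 4.5, 0, 0, 4],
    [1.1, 10, 4.5, 0, 0, 5],
    [1.3, 12, 4.5, 0, 0, 6],
    [1.5, 14, 4.5, 0, 0, 7],
    [1.8, 16, 4.5, 0, 0, 8],
    [2, 18, 4.5, 0, 0, 9],
    [2.2, 20, 4.5, 0, 0, 10],
    [2.4, 22, 4.5, 0, 0, 10.5],
    [2.6, 23.5, 4.5, 0, 0, 10.9],
    [2.7, 24.3, 4.5, 0, 0, 10.9],
    [2.7, 24.3, 4.5, 0, 0, 10.9]
  ]
}}

```text
time_s: 19.75
tcp_pos: [0.4596, 0.0498, 0.0901]
orientation: [-0.12, -3.139, -0.001]
ft_force: [-0.7, -1.0, -4.0]
opening: 0.0177
grasp_force: 50.0
```

Call:
{"fn": "jog_arm", "kwargs": {
  "commands": [
    [0, 0, -1, 0, 0, 0],
    [0, 0, -2.5, 0, 0, 0],
    [0, 0, -4, 0, 0, 0],
    [0, 0, -5, 0, 0, 0],
    [0, 0, -5.5, 0, 0, 0],
    [0, 0, -5.7, 0, 0, 0],
    [0, 0, -5.7, 0, 0, 0],
    [0, 0, -5.7, 0, 0, 0]
  ]
}}

```text
time_s: 20.42
tcp_pos: [0.4604, 0.0479, 0.0336]
orientation: [0.124, 3.138, -0.0]
ft_force: [-0.2, -0.3, -3.6]
opening: 0.0176
grasp_force: 50.0
```

Call:
{"fn": "jog_arm", "kwargs": {
  "commands": [
    [0, 0, -0.1, 0, 0, 0],
    [0, 0, -0.2, 0, 0, 0],
    [0, 0, -0.2, 0, 0, 0],
    [0, 0, -0.2, 0, 0, 0]
  ]
}}

```text
time_s: 20.75
tcp_pos: [0.4601, 0.0482, 0.0314]
orientation: [0.124, 3.139, -0.0]
ft_force: [0.4, -0.2, -2.7]
opening: 0.0177
grasp_force: 50.0
```

Call:
{"fn": "jog_arm", "kwargs": {
  "commands": [
    [0, 0, -0.1, 0, 0, 0],
    [0, 0, -0.1, 0, 0, 0],
    [0, 0, -0.1, 0, 0, 0]
  ]
}}

```text
time_s: 21.0
tcp_pos: [0.4601, 0.0482, 0.0313]
orientation: [-0.123, -3.139, 0.0]
ft_force: [-5.2, -0.5, 7.7]
opening: 0.0173
grasp_force: 50.0
```

On the worktop. I'll release with limited opening, then rise.

Call:
{"fn": "jog_arm", "kwargs": {
  "commands": [
    [0, 0, 0.05, 0, 0, 0],
    [0, 0, 0.05, 0, 0, 0],
    [0, 0, 0.05, 0, 0, 0],
    [0, 0, 0.05, 0, 0, 0],
    [0, 0, 0.05, 0, 0, 0],
    [0, 0, 0.05, 0, 0, 0],
    [0, 0, 1, 0, 0, 0],
    [0, 0, 3, 0, 0, 0],
    [0, 0, 6, 0, 0, 0],
    [0, 0, 10, 0, 0, 0],
    [0, 0, 14, 0, 0, 0],
    [-5, 0, 15, 0, 0, 0],
    [-9, 0, 15, 0, 0, 0],
    [-12, 0, 15, 0, 0, 0],
    [-12, 0, 15, 0, 0, 0],
    [-12, 0, 15, 0, 0, 0]
  ],
  "grip": -0.1
}}

```text
time_s: 22.33
tcp_pos: [0.3389, 0.0483, 0.1807]
orientation: [0.124, 3.136, -0.001]
ft_force: [-0.0, -0.1, 0.2]
opening: 0.0414
grasp_force: 0.0
```

```bash
python3 - <<'E'
from h import *
import cv2
a=cams.get_image("top")[:,:,::-1]; b=cams.get_image("scene")[:,:,::-1]
A=cv2.resize(a[150:270,140:300],None,fx=2.5,fy=2.5,interpolation=cv2.INTER_CUBIC)
B=cv2.resize(b[150:270,120:280],None,fx=2.5,fy=2.5,interpolation=cv2.INTER_CUBIC)
cv2.imwrite("pics/crop8.png",np.hstack([A,B]))
E
```

```text
(no output)
```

View pics/crop8.png

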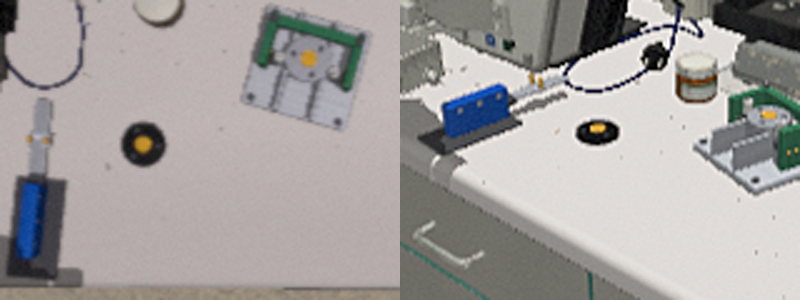

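The carrier stands upright on its foot, with the handle at (30,220) in the left crop, and the disc is seated in the clip at (308,58). I'll hand it in.

```bash
python3 -c "
from rig import env
print(env.close_job())"
```

```text
the job is handed in; nothing more can be done
None
```

The job is handed in, with no verdict returned: the disc is seated in the clip after a press of about 12 N for 0.67 s, and the carrier stands on its foot near its starting spot, clear of the stand.

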